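# Fit and bolt the toothed divider of a donation sorting tray

## Task

Lift the toothed wooden divider out of its parking stand and lower it gently into the slotted rail that runs across the grey sorting tray, so that all six teeth go into their own slots and its bar sits fully home on the rail; feel for the slots, do not force it. Then slide the black-knobbed bolt at the tray's end all the way in over the end of the divider to lock it, and let go. Leave the other things where they are.

Things in the scene. Friction and masses are not known exactly. Their poses are not given: they have to be found in the camera images.
- divider_mid (a point): Centre of the upright toothed divider (plywood, about 0.16 kg, 74 mm high), 37 mm above its tooth tips; z up, y along it, x across. Six square teeth 8 x 8 mm, 20 mm long, 22 mm apart along y (first and last at y = -55, 55 mm), tips tapered 1.2 mm a side; above them a bar 150 mm long (y), 16 mm thick, 12 mm high; a thin panel 88 mm long. Same either way round.
- divider_grip (a point): Centre of the grip block on top of the divider, 22 mm above its centre: 44 mm long (y), 14 mm thick (x), 30 mm high; pinch it across x from above. Axes as the divider's.
- stand: Parking stand, a fixed white plastic block 50 x 170 mm, 28 mm high, with one groove 11 mm wide, 22 mm deep along its y. Origin: centre of its underside. At the start the divider's bar rests on its top and the teeth hang in the groove, y along the groove; lift it straight up by 30 mm or more; to cross the bolt's knob the tips must be over 90 mm up.
- tray: Grey open sorting tray, fixed, 200 mm (x) by 190 mm (y), walls 34 mm high. Origin: centre of its underside; z up. An aluminium slotted rail runs across it along its y at x = 0. With all teeth home the bar sits on the rail and the divider's centre is 49 mm above this origin; with the tips standing on the rail between slots it is 69 mm above. Over 40 N between divider and tray is forcing it.
- rail_line (a point): Point fixed to the tray at x = 0, y = 0, 32 mm above its origin, level with the rail's top. The rail: 26 x 160 mm, six square slots 10.2 x 10.2 mm, 23 mm deep, 22 mm apart, three each side of its middle. Clamped by hand: its middle lies up to 8 mm from this point along +y or -y (not measured: see it or feel for it), no error across. It gives about 1 mm down per 8 N (3 mm at most).
- bolt (a joint): Slide bolt at the tray's +y end, in m: 0 withdrawn, 0.028 fully in. It slides towards the tray's -y against about 2 N of friction and stays where left. Its steel tongue (13 mm wide, underside 47 mm above the tray's origin) passes 3 mm over the divider's bar only when that is fully home; else it is blocked. It rides on a block 34 mm wide, 44 mm high.
- bolt_knob (a point): A point on the axis of the bolt's upright black knob, 77 mm above the tray's origin. The knob is 14 mm (x) by 16 mm (y) and reaches from 53 to 89 mm above the tray's origin, at x = 0, y = 135 mm minus the joint value. Axes as the tray's. Pinch it across x from above.
- tin: Bystander: a small tin 48 mm across, 40 mm high, in the tray. Origin: centre of its underside.
- jar: Bystander: a small amber jar 50 mm across, 45 mm high, in the tray. Origin: centre of its underside.
- mug: Bystander: a white mug, 80 mm across, 90 mm high, beyond the tray. Origin: centre of its underside.
- bowl: Bystander: a blue bowl, 130 mm across, 60 mm high, beyond the tray. Origin: centre of its underside.
- sauce: Bystander: a green bottle 60 mm across, 190 mm high, at the back. Origin: centre of its underside.
- spoon: Bystander: a wooden spoon lying flat at the right. Origin: the middle of its underside.
Mind the look-alikes: they are no part of the job. What is shaped like the part that bears divider_mid but blue or purple is not meant.

How it is judged:
On the way, in this order (a step that is already met when the one before it is completed fails the run):
1. the divider is lifted clear of the parking stand (height (world z) of divider_mid above 0.085 m), for 0.1 s.
2. the divider is fully home in the slotted rail, the bolt still withdrawn (x of divider_mid in the frame of tray between -0.004 and 0.004 m and y of divider_mid in the frame of tray between -0.013 and 0.013 m and z of divider_mid in the frame of tray between 0.044 and 0.0508 m and angle between divider_mid's own z axis and vertical below 0.05 rad and angle between the y axis of divider_mid and the y axis of tray, either way round below 0.06 rad and value of joint bolt below 0.01 m), for 0.2 s.
3. the bolt is slid in over the divider's end (value of joint bolt above 0.025 m), for 0.2 s.
At the end, for the whole second after the job is handed in: The divider stands in the rail, all teeth home: centre at most 50.8 mm above the tray's origin, within 4 mm of the rail's line and 13 mm of the tray's middle, tilt under 0.05 rad, along the rail within 0.06 rad; bolt in by over 25 mm; all released, bystanders at rest (x of divider_mid in the frame of tray between -0.004 and 0.004 m and y of divider_mid in the frame of tray between -0.013 and 0.013 m and z of divider_mid in the frame of tray between 0.044 and 0.0508 m and angle between divider_mid's own z axis and vertical below 0.05 rad and angle between the y axis of divider_mid and the y axis of tray, either way round below 0.06 rad and value of joint bolt above 0.025 m and contact force between each of divider, tray and the fingers below 0.1 N and linear speed of each of tin, jar, mug, bowl, sauce, spoon below 0.02 m/s); the robot touches nothing.
It fails at once if the divider is forced against the tray or rail with more than 40 N (contact force between divider and tray above 40 N).
It fails at once if a bystander is moved by more than 30 mm (distance of any of tin, jar, mug, bowl, sauce, spoon from where it was at the start of the episode above 0.03 m).
It fails at once if a standing bystander is tipped (angle between any of tin, jar, mug, bowl, sauce's own z axis and vertical above 0.4 rad).
It also fails if it takes over 67 s, if anything falls off the work surface, if the arm or the gripper's body presses on something with over 40 N, if the wrist force passes 120 N, or if a joint passes its speed limit or range.

## Robot

A 7-joint arm with a two-finger parallel gripper is mounted at the origin on the work surface. World frame = base frame: x ahead of the robot, y to its left, z up, the work surface at z = 0. Lengths are in m, angles in rad, forces in N, time in s.
With the tool pointing down it reaches from about 0.4 to 0.9 m from the base axis. Payload 5.5 kg.
Tool frame: the origin (TCP) lies midway between the tips of the shut fingers; the grasp point (between the pads) lies pinch_z behind it (pinch_z is the distance from the TCP to the grasp point, in m); z points along the fingers, y is the direction in which the jaws open and shut (so a half turn about z gives the same grasp; the last joint's range is limited). The gripper opens to 85 mm and grips with 20 to 120 N. Pads are 22 mm wide; open, the fingers measure 114 mm over their backs; the gripper's body (76 mm by 85 mm) begins 54 mm behind the grasp point. The pads swing forward as they close: fully open they stand 13 mm farther back than shut.
Start: joints at [-1.076, 0.501, -0.427, 1.55, 0.221, 1.138, -0.21], TCP at [0.149, 0.633, 0.231] pointing down, gripper open.
Joint ranges: [-2.88, 2.88], [-0.31, 2.03], [-1.54, 1.56], [0.2, 2.42], [-1.41, 4.55], [0.19, 2.02], [-2.57, 2.57]. Speed limits (rad/s): [2.57, 2.57, 3.14, 3.14, 3.14, 3.14, 3.14].

## Interface

Orientations are given as a rotation vector (axis times angle).
In Python, from station import * gives the robot as it stands.
- The arm moves only by the shell command python3 -m pendant 'ROWS'. ROWS is JSON, a list of rows, each a list of 3 entries, a list of its own where there are three numbers: the shift along the world's x, y, z scaled (see below), then the turn, a rotation vector about the world's x, y, z scaled (see below), then the opening, from 0 (shut) to 1 (fully open). In form: [[[tx, ty, tz], [wx, wy, wz], jaw], ...]. A call has 1 to 12 rows; each row is the pose to reach, as a shift and turn from the pose commanded when the call began, turning the shorter way round; what a row does not reach only later rows make up. The controller multiplies each number of a shift by 400 mm and each number of a turn by pi rad. A row lasts 1/8 s, in which the tool goes at most 62.5 mm and 10.7 degrees, less where a joint would pass 70% of its speed; a pose out of reach is approached as far as the arm can. A call with a number of a shift or a turn outside -1 to 1 is refused whole. A call with a gripper value outside its range is refused whole. The fingers move at their own pace and stop on an object; the grip force is fixed at half the most. Time passes only in rows, so rows that repeat a pose let the fingers close. It gives the time, the measured TCP pose, the force and the opening at its end, in the units of the state.
- state(): the state, without advancing time (a new reading comes with each control period).
- read_camera(name): name is "side" or "top"; returns the picture (420x560x3 uint8, blue, green, red); there is no depth.
- calibration(name): a dict with "fx", "fy", "cx", "cy" (pixels), "dist_coeffs" ([k1, k2, p1, p2, k3] as OpenCV has them; the pictures are not rectified), "eye" and "orientation" of the camera in the world. Camera axes: x right, y down, z forward; pixel columns grow to the right and rows downward; lengths in m; the calibration is good to about 2 mm. A picture is of the moment at which its call begins. calibration takes no time and is no camera call.
- hand_in(): hands the job in, once; it reports no verdict.
Trained networks look in the newest picture that a camera, given by its name, has taken for a name from the list of things; names that differ only in an ending like _2 or _b are one class to them, and where a whole thing is asked for, a point or a joint stands for the part that bears it (a point fixed in the world has none). Each returns a list of dicts, best first, with "conf" (0 to 1); they miss things now and then, are a little off and sometimes report something else, mostly with a low value. They report only what shows in the picture. A call takes as long as a camera call. They do not tell look-alikes from the thing itself.
- spot_in(camera, name): "bbox" ([left, top, right, bottom] in pixels, round what is visible of it).
- trace(camera, name): "pixels" (420x560 bool, what is visible of it) and "bbox" ([left, top, right, bottom] in pixels, round what is visible of it).
The state is a dict: "time_s": time; "joints": joint angles; "qd": joint speeds; "tau": joint torques, N m; "ee_pos": TCP position; "orientation": TCP orientation; "wrist_force": force on the tool from outside, world axes, zero at the start; "torque": the same for the moment, N m; "grip_width": finger opening in m.
Only numpy, scipy, OpenCV 4.12 (cv2) and the standard library are available. Lean on these libraries where they do the work, as an engineer would, in place of code of your own. Each camera call takes 0.05 s, during which the arm holds its last target. There are 200 camera calls.

## Working session

There is one attempt and no reset: what is moved stays moved. The work goes in short steps, Python scripts to look and compute and a shell command to move; the robot and the scene stay as the last step left them, time stands still between calls to the robot, and variables do not carry over. Pictures are saved under pics/ and viewed, on a budget of 10 in all, crops included, one or two more only if the job needs it, and the job is handed in when it is done.

```bash
mkdir -p pics
cat > h.py <<'E'
from station import *
import numpy as np, cv2
from scipy.spatial.transform import Rotation as R
def cam(n):
    c=calibration(n);K=np.array([[c['fx'],0,c['cx']],[0,c['fy'],c['cy']],[0,0,1.]])
    o=np.array(c['orientation'],float);Rm=o if o.shape==(3,3) else R.from_rotvec(o).as_matrix()
    return K,np.array(c['dist_coeffs'],float),np.array(c['eye'],float),Rm
def px2z(n,uv,z):
    K,d,e,Rm=cam(n);p=cv2.undistortPoints(np.array(uv,float).reshape(-1,1,2),K,d).reshape(-1,2)
    r=np.c_[p,np.ones(len(p))]@Rm.T
    return e+r*((z-e[2])/r[:,2])[:,None]
def proj(n,X):
    K,d,e,Rm=cam(n);rv=cv2.Rodrigues(Rm.T)[0]
    return cv2.projectPoints(np.array(X,float).reshape(-1,3),rv,-Rm.T@e,K,d)[0].reshape(-1,2)
E
python3 - <<'E'
from h import *
for n in ('top','side'):
    print(n,calibration(n)); im=read_camera(n); cv2.imwrite(f'pics/{n}0.png',im)
    for t in ('divider_mid','stand','tray','bolt_knob','bolt','tin','jar'):
        print(t,[(np.round(b['bbox']).tolist(),round(b['conf'],2)) for b in spot_in(n,t)])
print(state())
E
```

```text
top {'fx': 504.33844861672685, 'fy': 504.33844861672685, 'cx': 278.6367073162004, 'cy': 209.87715269864538, 'dist_coeffs': array([-0.15143054,  0.        ,  0.        ,  0.        ,  0.        ]), 'eye': array([ 0.36190041, -0.02026444,  1.42468485]), 'orientation': array([-2.17439029,  2.18963347, -0.12955699])}
divider_mid [([110.0, 214.0, 158.0, 244.0], 0.88), ([172.0, 185.0, 227.0, 207.0], 0.85), ([129.0, 295.0, 183.0, 322.0], 0.81), ([176.0, 245.0, 230.0, 259.0], 0.56)]
stand [([171.0, 177.0, 234.0, 211.0], 0.59)]
tray [([270.0, 145.0, 361.0, 227.0], 0.59)]
bolt_knob []
bolt [([269.0, 172.0, 294.0, 183.0], 0.56)]
tin [([327.0, 157.0, 346.0, 176.0], 0.78), ([175.0, 184.0, 227.0, 207.0], 0.29)]
jar [([300.0, 197.0, 321.0, 212.0], 0.53)]
side {'fx': 393.45559057197255, 'fy': 393.45559057197255, 'cx': 283.5693799147262, 'cy': 207.9112742904752, 'dist_coeffs': array([0.03515083, 0.        , 0.        , 0.        , 0.        ]), 'eye': array([ 0.10986606, -0.55625843,  0.7029184 ]), 'orientation': array([-2.26766063,  0.75252176, -0.28725389])}
divider_mid [([120.0, 164.0, 133.0, 205.
[... 427 characters left out ...]
]
{'time_s': 0.8, 'joints': array([-1.07577401,  0.50081668, -0.42699971,  1.55041602,  0.22083191,
        1.1383021 , -0.21026287]), 'qd': array([ 5.47613917e-05,  3.83111419e-04, -5.60250894e-04,  1.74697896e-03,
        1.77851003e-03, -1.02029648e-05,  8.61455297e-04]), 'tau': array([ 7.75203098e-04, -5.69309986e+01, -5.80959052e+00, -2.81312943e+01,
        1.27109588e-02,  1.49496766e-03,  1.30255316e-06]), 'ee_pos': array([0.14931485, 0.6326192 , 0.23135525]), 'orientation': array([3.63199067e-01, 3.12050080e+00, 1.29616566e-04]), 'wrist_force': array([-0.43719457,  0.14233127, -0.61654399]), 'torque': array([-0.03476912, -0.01750778,  0.00342779]), 'grip_width': 0.08554974723996871}
```

```bash
ls pics
```

```text
side0.png
top0.png
```

Run:
```python
import cv2,numpy as np
t=cv2.imread('pics/top0.png')[130:340,90:370]; cv2.imwrite('pics/t1.png',cv2.resize(t,(800,600),interpolation=cv2.INTER_CUBIC))
s=cv2.imread('pics/side0.png')[110:320,100:450]; cv2.imwrite('pics/s1.png',cv2.resize(s,(800,480),interpolation=cv2.INTER_CUBIC))
```

```text
(no output)
```

View pics/t1.png

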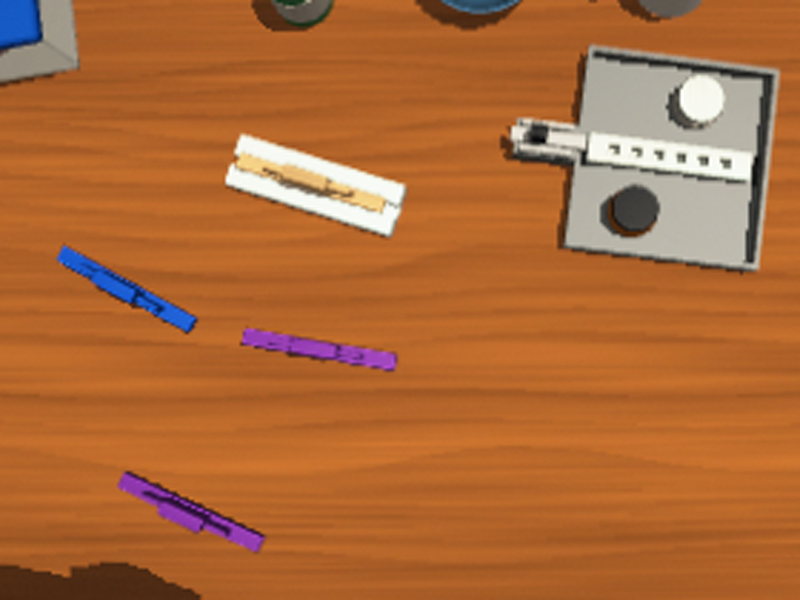

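View pics/s1.png

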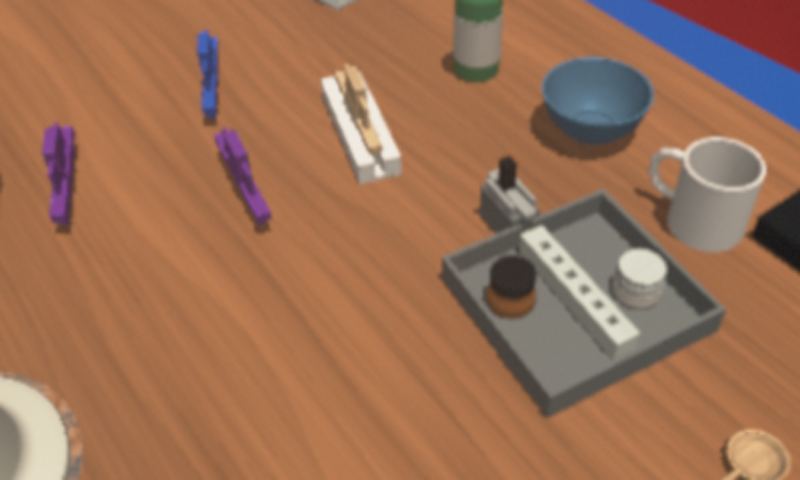

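```bash
cat > m.py <<'E'
from h import *
from scipy.optimize import least_squares
def cr(p,o,s): return np.array(p,float)/s+np.array(o)
T=lambda p:cr(p,(90,130),800/280)-.5+.5/ (800/280); S=lambda p:cr(p,(100,110),800/350)-.5
def slots(im,pts,r=3):
    g=cv2.cvtColor(im,cv2.COLOR_BGR2GRAY).astype(float);o=[]
    for u,v in pts:
        for _ in range(3):
            a,b=int(round(u)),int(round(v));w=g[b-r:b+r+1,a-r:a+r+1];k=np.clip(np.percentile(w,70)-w,0,None)
            yy,xx=np.mgrid[b-r:b+r+1,a-r:a+r+1];k=k*((xx-u)**2+(yy-v)**2<r*r)
            u,v=(k*xx).sum()/k.sum(),(k*yy).sum()/k.sum()
        o.append((u,v))
    return np.array(o)
E
python3 - <<'E'
from m import *
tc=T([(592,46),(777,70),(756,270),(563,247)])
w=px2z('top',tc,.034);print('tray corners\n',w.round(4));print('sides',[np.linalg.norm(w[i]-w[i-1]).round(4) for i in range(4)],w.mean(0))
ts=slots(cv2.imread('pics/top0.png'),T([(614,149),(638,153),(659,155),(681,158),(703,160),(726,163)]),3)
ss=slots(cv2.imread('pics/side0.png'),S([(546,244),(559,258),(572,273),(585,289),(598,304),(612,320)]),3)
for n,p in (('top',ts),('side',ss)):
    x=px2z(n,p,.032);print(n,p.round(1).tolist());print(x[:,:2].round(4).tolist(),x.mean(0));d=x[-1]-x[0];print(np.linalg.norm(d),np.degrees(np.arctan2(d[1],d[0])))
sc=px2z('side',S([(600,195),(720,310),(548,393),(444,262)]),.034);print('side tray',sc.round(4).tolist(),sc.mean(0))
st=px2z('top',T([(240,135),(405,183),(391,236),(226,185)]),.028);print('stand',st.round(4).tolist(),st.mean(0))
st=px2z('side',S([(323,82),(355,72),(400,160),(360,168)]),.028);print('stand side',st.round(4).tolist(),st.mean(0))
gt=px2z('top',T([(300,177)]),.082);print('grip top',gt)
print('bar ends top',px2z('top',T([(238,160),(384,207)]),.040))
print('knob',px2z('top',T([(538,133)]),.089),px2z('side',S([(508,160)]),.089))
E
```

```text
tray corners
 [[ 0.6779 -0.104   0.034 ]
 [ 0.6538 -0.2872  0.034 ]
 [ 0.4557 -0.2614  0.034 ]
 [ 0.4794 -0.0734  0.034 ]]
sides [np.float64(0.2009), np.float64(0.1848), np.float64(0.1998), np.float64(0.1894)] [ 0.56669588 -0.1815084   0.034     ]
top [[304.9, 181.6], [312.7, 182.5], [320.4, 183.6], [328.1, 184.7], [335.9, 185.7], [343.7, 186.6]]
[[0.5762, -0.1253], [0.5734, -0.1472], [0.5704, -0.1688], [0.5671, -0.1903], [0.5643, -0.2122], [0.5615, -0.2342]] [ 0.56880305 -0.17965759  0.032     ]
0.10987380822467052 -97.72358198653608
side [[338.3, 217.0], [343.8, 223.2], [349.5, 229.6], [355.4, 236.1], [361.4, 242.8], [367.6, 249.6]]
[[0.5731, -0.126], [0.5701, -0.1479], [0.5673, -0.1698], [0.5645, -0.1918], [0.5618, -0.2134], [0.5591, -0.235]] [ 0.56598656 -0.18064053  0.032     ]
0.10994703993039827 -97.31612283584613
side tray [[0.6671, -0.1069, 0.034], [0.6466, -0.2873, 0.034], [0.4554, -0.2595, 0.034], [0.4763, -0.0827, 0.034]] [ 0.56134605 -0.18410441  0.034     ]
stand [[0.5922, 0.2428, 0.028], [0.5435, 0.0801, 0.028], [0.4916, 0.0936, 0.028], [0.5428, 0.2559, 0.028]] [0.54254322 0.16811403 0.028     ]
stand side [[0.5418, 0.2495, 0.028], [0.5848, 0.2427, 0.028], [0.5337, 0.0737, 0.028], [0.4903, 0.0899, 0.028]] [0.5376356  0.16395006 0.028     ]
grip top [[0.54285598 0.17515707 0.082     ]]
bar ends top [[0.5656403  0.24213381 0.04      ]
 [0.51872189 0.09950091 0.04      ]]
knob [[ 0.58220096 -0.04891268  0.089     ]] [[ 0.5831687  -0.05013723  0.089     ]]
```

```bash
python3 -c "
import station;print(station.pinch_z)"; python3 -m pendant '[[[0.8,-0.95,0],[0,0,-0.522],0.5],[[0.8,-0.95,0],[0,0,-0.522],0.5],[[0.8,-0.95,0],[0,0,-0.522],0.5],[[0.8,-0.95,0],[0,0,-0.522],0.5],[[0.8,-0.95,0],[0,0,-0.522],0.5],[[0.8,-0.95,0],[0,0,-0.522],0.5],[[0.8,-0.95,0],[0,0,-0.522],0.5],[[0.8,-0.95,0],[0,0,-0.522],0.5],[[0.8,-0.95,0],[0,0,-0.522],0.5],[[0.8,-0.95,0],[0,0,-0.522],0.5],[[0.8,-0.95,0],[0,0,-0.522],0.5]]'
```

```text
0.0187
time_s: 2.17
ee_pos: [0.4686, 0.2537, 0.2313]
orientation: [-2.525, -1.869, -0.0]
wrist_force: [-0.3, 0.2, -0.0]
grip_width: 0.0427
```

```bash
python3 -m pendant '[[[0.181,-0.209,0],[0,0,0],0.5],[[0.181,-0.209,0],[0,0,0],0.5],[[0.181,-0.209,-0.25],[0,0,0],0.5],[[0.181,-0.209,-0.25],[0,0,0],0.5],[[0.181,-0.209,-0.25],[0,0,0],0.5],[[0.181,-0.209,-0.25],[0,0,0],0.5]]'
python3 - <<'E'
from m import *
print(state()['ee_pos'])
t=read_camera('top');s=read_camera('side')
a=cv2.resize(t[155:235,150:250],(400,320),interpolation=cv2.INTER_CUBIC);b=cv2.resize(s[85:205,190:310],(400,400),interpolation=cv2.INTER_CUBIC)
cv2.imwrite('pics/t2.png',np.hstack([cv2.copyMakeBorder(a,0,80,0,0,0),b]))
E
```

```text
time_s: 2.92
ee_pos: [0.5425, 0.1702, 0.1327]
orientation: [2.527, 1.866, 0.003]
wrist_force: [0.6, 0.5, -0.2]
grip_width: 0.0428
[0.54248524 0.17019092 0.13274962]
```

View pics/t2.png

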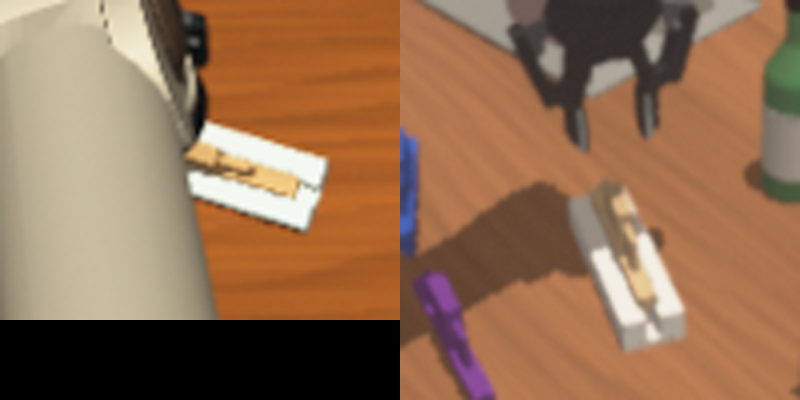

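Run:
```python
from m import *
p=state()['ee_pos'];f=lambda X:((proj('side',X)-[190,85])*400/120+[400,0]).round(0).tolist()
print(f([p,p+[0,0,.006]]))
c=np.array([.541,.170,0]);a=np.radians(72.8);y=np.array([np.cos(a),np.sin(a),0]);x=np.array([y[1],-y[0],0])
print('grip top corners',f([c+x*i*.007+y*j*.022+[0,0,.082] for i,j in((-1,-1),(-1,1),(1,1),(1,-1))]))
print('bar end',f([c-y*.075+x*i*.008+[0,0,.04] for i in (-1,1)]))
```

```text
[[614.0, 138.0], [613.0, 131.0]]
grip top corners [[615.0, 213.0], [600.0, 181.0], [617.0, 177.0], [633.0, 209.0]]
bar end [[637.0, 296.0], [657.0, 292.0]]
```

```bash
python3 -m pendant '[[[-0.003,-0.005,-0.1],[0,0,0],0.5],[[-0.003,-0.005,-0.16],[0,0,0],0.5],[[-0.003,-0.005,-0.2],[0,0,0],0.5],[[-0.003,-0.005,-0.2],[0,0,0],0.5],[[-0.003,-0.005,-0.2],[0,0,0],0.5]]'; python3 -m pendant '[[[0,0,0],[0,0,0],0],[[0,0,0],[0,0,0],0],[[0,0,0],[0,0,0],0],[[0,0,0],[0,0,0],0],[[0,0,0],[0,0,0],0],[[0,0,0],[0,0,0],0]]'
```

```text
time_s: 3.65
ee_pos: [0.5416, 0.1674, 0.0526]
orientation: [2.529, 1.863, 0.003]
wrist_force: [-0.3, -0.7, 0.1]
grip_width: 0.0428
time_s: 4.4
ee_pos: [0.5412, 0.1673, 0.0523]
orientation: [2.529, 1.863, 0.002]
wrist_force: [-0.9, 0.2, 7.0]
grip_width: 0.0129
```

```bash
python3 -m pendant '[[[0,0,0.03],[0,0,0],0],[[0,0,0.06],[0,0,0],0],[[0,0,0.1],[0,0,0],0],[[0,0,0.2],[0,0,0],0],[[0,0,0.35],[0,0,0],0],[[0,0,0.35],[0,0,0],0],[[0,0,0.35],[0,0,0],0],[[0,0,0.35],[0,0,0],0]]'
python3 - <<'E'
from m import *
p=np.array(state()['ee_pos']);print(p,state()['grip_width'],state()['wrist_force'])
s=read_camera('side');a,b=[int(v) for v in proj('side',p)[0]]
cv2.imwrite('pics/s3.png',cv2.resize(s[b-50:b+70,a-70:a+70],(700,600),interpolation=cv2.INTER_CUBIC));print(a-70,b-50)
E
```

```text
time_s: 5.4
ee_pos: [0.5391, 0.1666, 0.1899]
orientation: [-2.528, -1.863, 0.005]
wrist_force: [-0.4, -0.3, -1.0]
grip_width: 0.0128
[0.53910836 0.16663872 0.18987574] 0.012754010327407583 [-0.43258627 -0.26737556 -1.03256895]
181 57
```

View pics/s3.png

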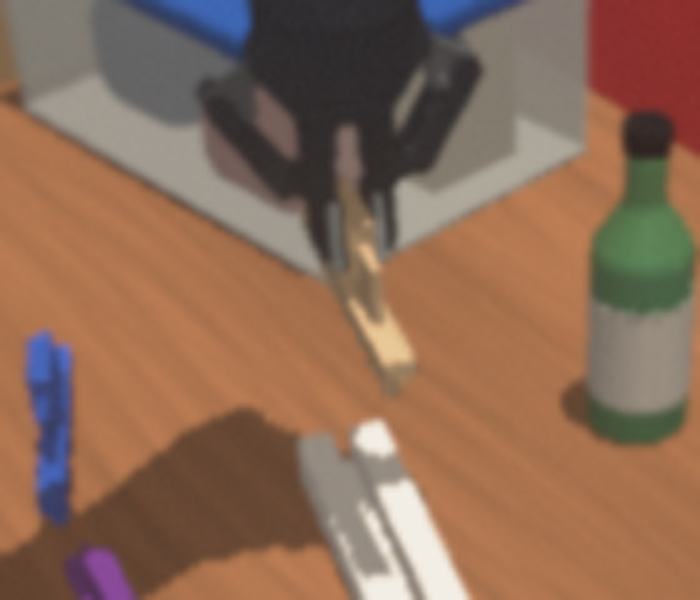

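```bash
python3 -m pendant '[[[0.07,-0.1,0],[0,0,0.054],0],[[0.07,-0.22,0],[0,0,0.054],0],[[0.07,-0.35,0],[0,0,0.054],0],[[0.07,-0.5,0],[0,0,0.054],0],[[0.07,-0.65,0],[0,0,0.054],0],[[0.07,-0.78,0],[0,0,0.054],0],[[0.07,-0.867,0],[0,0,0.054],0],[[0.07,-0.867,0],[0,0,0.054],0],[[0.07,-0.867,0],[0,0,0.054],0]]'
python3 - <<'E'
from m import *
st=state();p=np.array(st['ee_pos']);print(p,st['orientation'],st['joints'].round(2))
E
```

```text
time_s: 6.58
ee_pos: [0.568, -0.1787, 0.1901]
orientation: [-2.36, -2.07, 0.001]
wrist_force: [-0.3, 0.6, 0.0]
grip_width: 0.0131
[ 0.56795709 -0.17874872  0.19009179] [-2.36023083e+00 -2.06982947e+00  1.06513321e-03] [ 0.12  0.42  0.18  1.75 -0.09  0.99  0.2 ]
```

```bash
python3 -m pendant '[[[-0.002,-0.003,-0.1],[0,0,0],0],[[-0.002,-0.003,-0.18],[0,0,0],0],[[-0.002,-0.003,-0.235],[0,0,0],0],[[-0.002,-0.003,-0.235],[0,0,0],0],[[-0.002,-0.003,-0.235],[0,0,0],0]]'
python3 - <<'E'
from m import *
p=np.array(state()['ee_pos']);print(p)
s=read_camera('side');cv2.imwrite('pics/side4.png',s)
cv2.imwrite('pics/s4.png',cv2.resize(s[165:265,300:400],(600,600),interpolation=cv2.INTER_CUBIC))
t=read_camera('top');cv2.imwrite('pics/top4.png',t)
E
```

```text
time_s: 7.2
ee_pos: [0.5684, -0.18, 0.0979]
orientation: [2.36, 2.073, 0.001]
wrist_force: [-0.5, 0.2, -1.2]
grip_width: 0.0129
[ 0.56844034 -0.17997664  0.0979454 ]
```

View pics/s4.png

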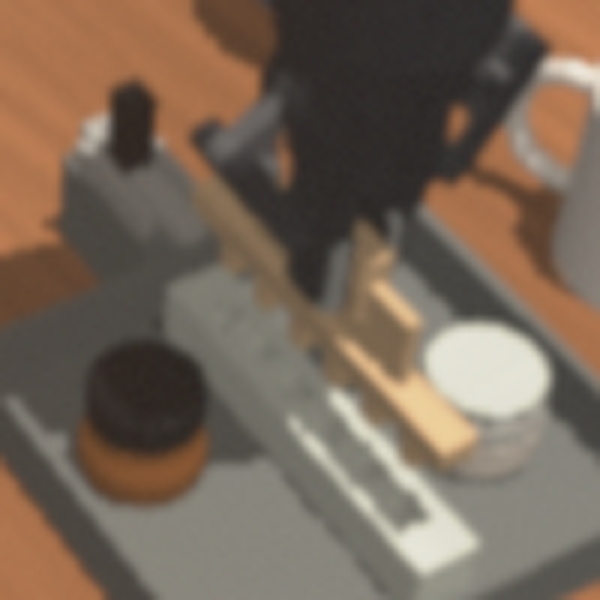

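Run:
```python
from m import *
s=cv2.imread('pics/side4.png');p=np.array(state()['ee_pos'])
a=np.radians(82.5);y=np.array([np.cos(a),np.sin(a),0]);x=np.array([y[1],-y[0],0])
o=np.array([338,208]);k=14
im=cv2.resize(s[o[1]:o[1]+42,o[0]:o[0]+50],None,fx=k,fy=k,interpolation=cv2.INTER_CUBIC)
c=np.array([p[0],p[1],p[2]-.0443])
def poly(pts,col,cl=True):
    q=((proj('side',pts)-o+.5)*k).round().astype(int);cv2.polylines(im,[q],cl,col,1);return q
zb=np.array([0,0,1.])
print(poly([c-y*.075+x*i*.008+zb*j for i,j in((-1,.020),(1,.020),(1,.032),(-1,.032))],(0,0,255)).tolist())
poly([c-x*.008+y*j+zb*.032 for j in(-.075,.0)],(0,0,255),False)
for t in(-.055,-.033,-.011): poly([c+y*t-x*.004+y*j*.004+zb*h for j,h in((-1,.02),(-1,0),(1,0),(1,.02))],(255,0,0),False)
r=np.array([.566,-.1806,.032])
for t in(-.055,-.033,-.011): poly([r+y*(t+j*.0051)+x*i*.0051 for i,j in((-1,-1),(1,-1),(1,1),(-1,1))],(0,200,0))
poly([r+y*j+x*i*.013 for i,j in((1,-.08),(-1,-.08),(-1,0))],(0,200,0),False)
cv2.imwrite('pics/z4.png',im);print(im.shape)
```

```text
[[516, 517], [604, 475], [618, 422], [529, 465]]
(588, 700, 3)
```

View pics/z4.png

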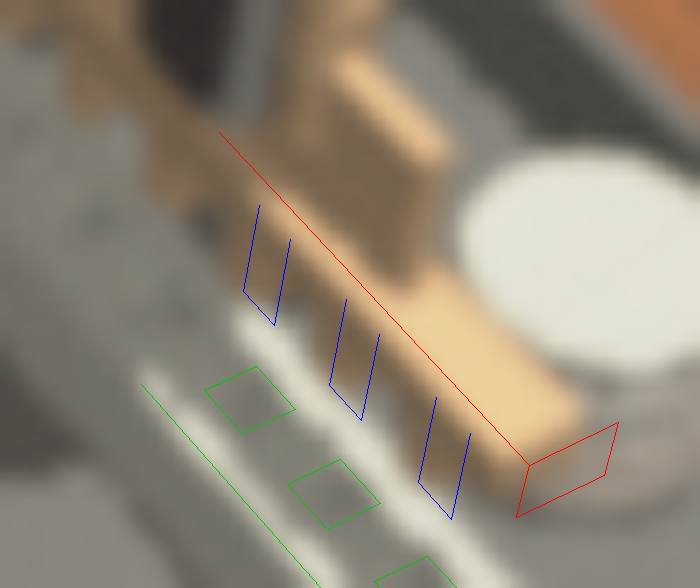

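Run:
```python
from m import *
# rail axial edges from intensity profile along the rail on side strips, both cameras
a=np.radians(82.5);y=np.array([np.cos(a),np.sin(a),0]);x=np.array([y[1],-y[0],0])
for n,f,r in(('side','pics/side0.png',np.array([.566,-.1806,.032])),('top','pics/top0.png',np.array([.5688,-.1797,.032]))):
    g=cv2.cvtColor(cv2.imread(f),cv2.COLOR_BGR2GRAY).astype(np.float32)
    samp=lambda P:cv2.remap(g,*[q.astype(np.float32).reshape(-1,1) for q in proj(n,P).T],cv2.INTER_LINEAR).ravel()
    t=np.arange(-.095,.0951,.0005)
    pr=np.mean([samp(r+t[:,None]*y+i*x) for i in(-.009,-.0075,.0075,.009)],0)
    d=np.gradient(pr);
    e=[(t[k]*1e3).round(1) for k in(np.argmax(d[:60]),len(t)-60+np.argmin(d[-60:]))];print(n,'end edges',e,'mid',np.mean(e))
    u=np.arange(-.02,.0201,.0005)
    pc=np.mean([samp(r+u[:,None]*x+j*y) for j in(-.066,-.044,-.022,0,.022,.044)],0);d=np.gradient(pc);print('cross',u[np.argmax(d)]*1e3,u[np.argmin(d)]*1e3)
    ps=np.mean([samp(r+t[:,None]*y+i*x) for i in(-.002,0,.002)],0);print('slot prof',ps[(t>-.063)&(t<-.046)][::2].round(0),t[(t>-.063)][0])
```

```text
side end edges [np.float64(-79.5), np.float64(81.0)] mid 0.75
cross -13.999999999999995 13.000000000000028
slot prof [213. 208. 199. 185. 168. 153. 139. 132. 131. 134. 141. 153. 167. 182.
 196. 206. 212.] -0.06299999999999997
top end edges [np.float64(-81.0), np.float64(81.0)] mid 0.0
cross -15.999999999999996 -19.0
slot prof [248. 248. 227. 184. 141. 121. 114. 107. 110. 113. 119. 140. 162. 179.
 202. 228. 247.] -0.06299999999999997
```

```bash
python3 -m pendant '[[[-0.0026,-0.01,0],[0,0,0],0],[[-0.0026,-0.01,-0.025],[0,0,0],0],[[-0.0026,-0.01,-0.045],[0,0,0],0],[[-0.0026,-0.01,-0.05],[0,0,0],0],[[-0.0026,-0.01,-0.054],[0,0,0],0],[[-0.0026,-0.01,-0.058],[0,0,0],0],[[-0.0026,-0.01,-0.058],[0,0,0],0],[[-0.0026,-0.01,-0.058],[0,0,0],0]]'
```

```text
time_s: 8.3
ee_pos: [0.5669, -0.1847, 0.0742]
orientation: [2.362, 2.071, 0.001]
wrist_force: [-0.6, 1.6, -0.8]
grip_width: 0.0135
```

```bash
python3 -m pendant '[[[0,0,-0.003],[0,0,0],0],[[0,0,-0.006],[0,0,0],0],[[0,0,-0.009],[0,0,0],0],[[0,0,-0.009],[0,0,0],0]]'; python3 -c "
from station import *;s=state();print(s['wrist_force'],s['torque'],s['ee_pos'])"
```

```text
time_s: 8.8
ee_pos: [0.5668, -0.1844, 0.0704]
orientation: [-2.362, -2.071, -0.001]
wrist_force: [0.8, 2.6, 0.2]
grip_width: 0.0132
[0.81907644 2.55452545 0.24564082] [ 0.85320087 -0.20891627 -0.00869627] [ 0.56682479 -0.18442252  0.07039277]
```

```bash
python3 -m pendant '[[[0,0.002,0],[0,0,0],0],[[0,0.002,-0.004],[0,0,0],0],[[0,0.002,-0.008],[0,0,0],0],[[0,0.002,-0.012],[0,0,0],0],[[0,0.002,-0.015],[0,0,0],0],[[0,0.002,-0.015],[0,0,0],0]]'; python3 -c "
from station import *;s=state();print(s['wrist_force'],s['torque'],s['ee_pos'])"
```

```text
time_s: 9.55
ee_pos: [0.5664, -0.1843, 0.0643]
orientation: [-2.362, -2.071, 0.0]
wrist_force: [0.4, 1.7, -1.4]
grip_width: 0.0132
[ 0.39868845  1.72471089 -1.35438953] [ 0.46998482 -0.15444917  0.01827293] [ 0.56642995 -0.1842703   0.06429023]
```

```bash
python3 -m pendant '[[[0,0.002,-0.005],[0,0,0],0],[[0,0.002,-0.009],[0,0,0],0],[[0,0.002,-0.013],[0,0,0],0],[[0,0.002,-0.016],[0,0,0],0],[[0,0.002,-0.019],[0,0,0],0],[[0,0.002,-0.019],[0,0,0],0]]'; python3 -c "
from station import *;s=state();print(s['wrist_force'],s['torque'],s['ee_pos'])"
```

```text
time_s: 10.3
ee_pos: [0.5666, -0.1834, 0.0568]
orientation: [-2.362, -2.071, 0.0]
wrist_force: [0.1, 0.5, -1.6]
grip_width: 0.0137
[ 0.14444066  0.52156035 -1.59436864] [0.00969068 0.0433735  0.01174358] [ 0.56655378 -0.18337207  0.05679827]
```

```bash
python3 -m pendant '[[[0,0,-0.002],[0,0,0],0],[[0,0,-0.004],[0,0,0],0],[[0,0,-0.004],[0,0,0],0]]'; python3 -c "
from station import *;s=state();print(s['wrist_force'],s['torque'],s['ee_pos'])"
```

```text
time_s: 10.68
ee_pos: [0.5668, -0.1834, 0.0557]
orientation: [2.362, 2.071, 0.0]
wrist_force: [-0.9, 0.3, 3.5]
grip_width: 0.0132
[-0.8806635   0.30428956  3.49906765] [ 0.12957166  0.37614815 -0.04468252] [ 0.56680232 -0.18344829  0.05574693]
```

```bash
python3 -m pendant '[[[0,0,0],[0,0,0],0.4],[[0,0,0],[0,0,0],0.4],[[0,0,0],[0,0,0],0.4],[[0,0,0],[0,0,0],0.4],[[0,0,0.05],[0,0,0],0.4],[[0,0,0.15],[0,0,0],0.4],[[0,0,0.3],[0,0,0],0.4],[[0,0,0.3],[0,0,0],0.4],[[0,0,0.3],[0,0,0],0.4]]'
python3 - <<'E'
from m import *
s=read_camera('side');cv2.imwrite('pics/side5.png',s);p=np.array(state()['ee_pos']);print(p)
cv2.imwrite('pics/s5.png',cv2.resize(s[165:265,300:400],(600,600),interpolation=cv2.INTER_CUBIC))
E
```

```text
time_s: 11.8
ee_pos: [0.5669, -0.1834, 0.1765]
orientation: [2.361, 2.07, 0.002]
wrist_force: [-0.6, 0.0, 0.0]
grip_width: 0.0344
[ 0.56609097 -0.18311847  0.17528255]
```

View pics/s5.png

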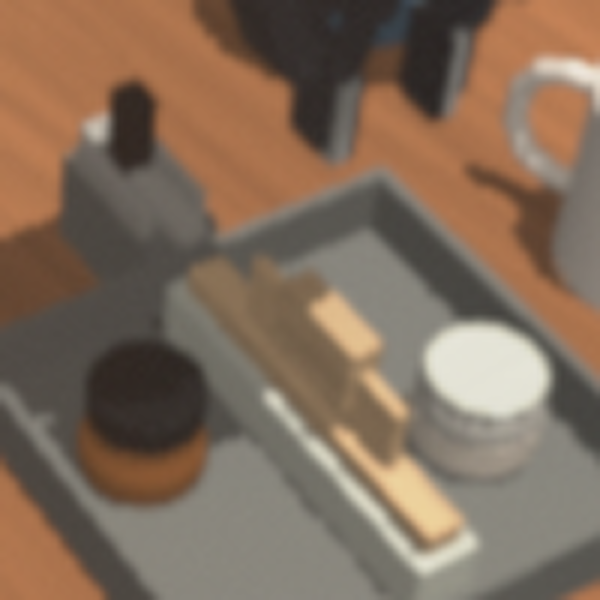

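```bash
python3 -m pendant '[[[0.042,0.335,0],[0,0,0],0.45],[[0.042,0.335,0],[0,0,0],0.45],[[0.042,0.335,0],[0,0,0],0.45],[[0.042,0.335,-0.1],[0,0,0],0.45],[[0.042,0.335,-0.2],[0,0,0],0.45],[[0.042,0.335,-0.25],[0,0,0],0.45],[[0.042,0.335,-0.286],[0,0,0],0.45],[[0.042,0.335,-0.286],[0,0,0],0.45]]'; python3 -m pendant '[[[0,0,0],[0,0,0],0],[[0,0,0],[0,0,0],0],[[0,0,0],[0,0,0],0],[[0,0,0],[0,0,0],0],[[0,0,0],[0,0,0],0]]'
```

```text
time_s: 12.85
ee_pos: [0.5821, -0.0498, 0.0594]
orientation: [-2.361, -2.069, 0.004]
wrist_force: [0.2, 0.0, -0.0]
grip_width: 0.0384
time_s: 13.48
ee_pos: [0.5845, -0.0496, 0.062]
orientation: [2.361, 2.07, 0.002]
wrist_force: [1.2, -1.0, 6.4]
grip_width: 0.0128
```

```bash
python3 -m pendant '[[[-0.0012,-0.01,0],[0,0,0],0],[[-0.0025,-0.02,0],[0,0,0],0],[[-0.004,-0.03,0],[0,0,0],0],[[-0.0053,-0.04,0],[0,0,0],0],[[-0.0066,-0.05,0],[0,0,0],0],[[-0.008,-0.06,0],[0,0,0],0],[[-0.0092,-0.07,0],[0,0,0],0],[[-0.0095,-0.073,0],[0,0,0],0],[[-0.0095,-0.073,0],[0,0,0],0]]'
```

```text
time_s: 14.6
ee_pos: [0.5811, -0.0757, 0.062]
orientation: [-2.36, -2.073, -0.006]
wrist_force: [0.7, 4.7, 6.4]
grip_width: 0.0131
```

```bash
python3 -m pendant '[[[-0.001,-0.005,0],[0,0,0],0],[[-0.001,-0.008,0],[0,0,0],0],[[-0.001,-0.008,0],[0,0,0],0]]'
```

```text
time_s: 14.98
ee_pos: [0.5811, -0.0758, 0.062]
orientation: [-2.356, -2.074, -0.009]
wrist_force: [1.6, 11.9, 6.1]
grip_width: 0.013
```

```bash
python3 -m pendant '[[[0,0,0],[0,0,0],0.45],[[0,0,0],[0,0,0],0.45],[[0,0,0],[0,0,0],0.45],[[0,0,0],[0,0,0],0.45],[[0,0,0.05],[0,0,0],0.45],[[0,0,0.2],[0,0,0],0.45],[[0.1,0.1,0.35],[0,0,0],0.45],[[0.2,0.3,0.35],[0,0,0],0.45],[[0.2,0.5,0.35],[0,0,0],0.45],[[0.2,0.6,0.35],[0,0,0],0.45],[[0.2,0.6,0.35],[0,0,0],0.45]]'
python3 - <<'E'
from m import *
s=read_camera('side');cv2.imwrite('pics/side6.png',s);print(state()['ee_pos'],state()['wrist_force'])
f=cv2.imread('pics/side5.png')
for n in('bolt_knob',):print([(b['bbox'],b['conf']) for b in spot_in('side',n)])
o=np.array([300,165]);k=7
im=cv2.resize(s[165:250,300:400],None,fx=k,fy=k,interpolation=cv2.INTER_CUBIC)
a=np.radians(82.5);y=np.array([np.cos(a),np.sin(a),0]);x=np.array([y[1],-y[0],0])
K=np.array([.5832,-.0501,.089])  # side-frame knob top centre
for d in(0,.025,.028):
    q=((proj('side',[K-y*d,K-y*d-[0,0,.036]])-o+.5)*k).round().astype(int);print(d,q.tolist())
cv2.imwrite('pics/s6.png',im)
E
```

```text
time_s: 16.35
ee_pos: [0.659, 0.164, 0.2027]
orientation: [-2.356, -2.076, -0.005]
wrist_force: [0.2, -0.3, 0.2]
grip_width: 0.0386
[0.6587485  0.16871671 0.20263243] [0.89676374 4.91143261 0.12427306]
[([320.7, 186.4, 342.7, 211.9], 0.5)]
0 [[156, 105], [150, 184]]
0.025 [[197, 149], [190, 228]]
0.028 [[202, 154], [195, 233]]
```

View pics/s6.png

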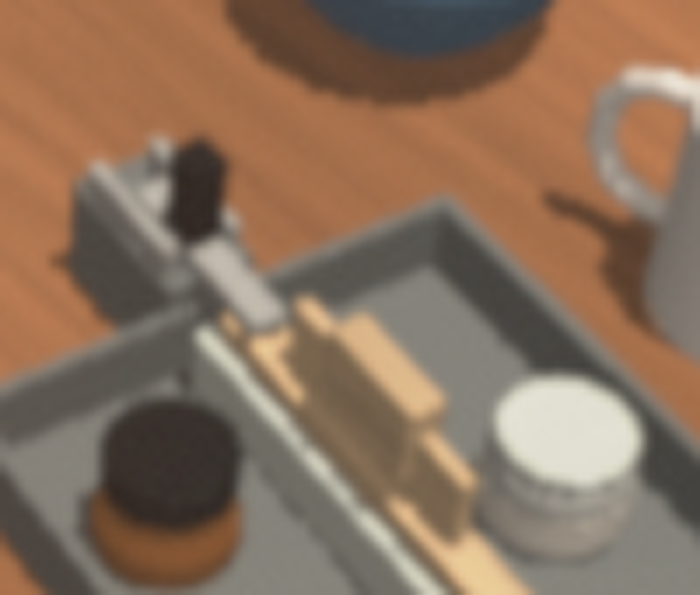

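```bash
python3 -m pendant '[[[-0.1,0,0.05],[0,0,0],0.45],[[-0.2,0,0.1],[0,0,0],0.45],[[-0.2,0,0.1],[0,0,0],0.45],[[-0.2,0,0.1],[0,0,0],0.45],[[-0.2,0,0.1],[0,0,0],0.45]]'
python3 - <<'E'
from m import *
print(spot_in('side','sauce')[:1], px2z('side',[[0,0]],0).round(2))
def cen(f,g):
    im=cv2.imread(f).max(2).astype(float);a,b=g;w=im[b-13:b+13,a-9:a+9];k=w<70
    yy,xx=np.mgrid[b-13:b+13,a-9:a+9];r=yy[k];t=r<r.min()+6;return np.array([xx[k][t].mean(),yy[k][t].mean()]),k.sum()
c0,n0=cen('pics/side5.png',(322,185));c1,n1=cen('pics/side6.png',(328,192));print(c0,n0,c1,n1)
w=px2z('side',[c0,c1],.087);print(w,np.linalg.norm(w[1]-w[0]))
t0=cv2.imread('pics/side5.png')[176:186,317:328]
st=state();print(st['wrist_force'],st['ee_pos'],st['time_s'])
E
```

```text
time_s: 17.08
ee_pos: [0.5799, 0.1574, 0.2406]
orientation: [2.363, 2.069, -0.001]
wrist_force: [0.0, -0.6, 0.2]
grip_width: 0.0385
[{'bbox': [296.4, 78.5, 318.8, 148.4], 'conf': 0.79}] [[0.24 2.02 0.  ]]
[321.5        182.64705882] 73 [327.6875 188.875 ] 72
[[ 0.57715947 -0.05651499  0.087     ]
 [ 0.5746944  -0.0812406   0.087     ]] 0.024848183323189405
[0.62367905 1.01024488 0.66230121] [0.57982941 0.15751771 0.2403816 ] 17.125
```

Run:
```python
from m import *
k=8
A=cv2.imread('pics/side5.png',0)[165:215,305:350];s=read_camera('side');cv2.imwrite('pics/side7.png',s);B=cv2.cvtColor(s,cv2.COLOR_BGR2GRAY)[165:215,305:350]
A,B=[cv2.resize(i,None,fx=k,fy=k,interpolation=cv2.INTER_CUBIC) for i in(A,B)]
x0,y0=12*k,13*k;T=A[y0:y0+9*k,x0:x0+10*k]
r=cv2.matchTemplate(B,T,cv2.TM_CCOEFF_NORMED);_,v,_,m=cv2.minMaxLoc(r)
d=(np.array(m)-[x0,y0])/k;print(v,d)
a=np.radians(82.5);y=np.array([np.cos(a),np.sin(a),0])
for z in(.080,.089):
  K=px2z('side',[[321.5,182.6]],z)[0]
  for q in(.022,.025,.0265,.028):print(z,q,(proj('side',[K-y*q])-proj('side',[K])).round(2))
```

```text
0.9646435379981995 [6.25 6.75]
0.08 0.022 [[5.16 5.54]]
0.08 0.025 [[5.87 6.31]]
0.08 0.0265 [[6.23 6.7 ]]
0.08 0.028 [[6.59 7.08]]
0.089 0.022 [[5.23 5.63]]
0.089 0.025 [[5.96 6.41]]
0.089 0.0265 [[6.32 6.8 ]]
0.089 0.028 [[6.69 7.19]]
```

```bash
python3 -c "
from station import *;print(hand_in())"
```

```text
the job is handed in; nothing more can be done
None
```

The wooden divider is standing in the slotted rail with the bolt slid over its end, and I have handed the job in. No verdict was reported.

- **Divider:** I took the wooden one from the white stand, not the blue or purple look-alikes. All six teeth went into their slots by feel, with no more than about 3.5 N when the bar landed on the rail. The height worked out from the tool puts its centre at about 48 mm (home is 49 mm), and the side picture shows the bar flat on the rail.
- **Bolt:** I pinched the knob and slid it until it stopped firmly at about 12 N, then let go and moved the arm away.
- **Check that disagreed:** "fully in" is 28 mm, but I measured less.
  - The arm's travel gave about 26.4 mm.
  - Image matching also gave about 26.4 mm (±1 mm).
  - A rougher picture estimate gave 24.8 mm, just under the 25 mm needed.

  I trusted the firm stop and the first two measurements, and did not push it again.
- **Other things:** the jar, tin, mug and bowl look unmoved in the last pictures; I did not measure their positions or check the bottle and spoon again. The arm finished clear of everything.

The run took about 17 s of the 67 s allowed.

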